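Build up the suction filter from nested cones

TASK

Build up the suction filter on the clear glass flask, one part after another: first the large black cone into the flask's mouth, then the medium blue cone into it, then the small yellow cone, and last the white funnel from its black rack. Let go of each part before fetching the next; lower each one gently and let it sit loosely, straight and centred under its own weight: do not drop it, and do not press it in, or the tapers jam. Leave the green cone and the stoppered amber flask where they are.

Things in the scene. Friction and masses are not known exactly. Their poses are not given: they have to be found in the camera images.
- cone_large: Large black cone: stiff hollow filter cone on its narrow end, 38 mm high. Outside: 46 mm diameter at the foot, widening to 61.6 mm at 26 mm height, then a straight collar of 61.6 mm (grip here). Through bore: 32 mm at the foot to 54.8 mm at the top. Origin: foot centre, z up its axis. Seated loosely in the clear flask, its foot is 18 to 20 mm below the flask's rim.
- cone_medium: Medium blue cone: stiff hollow filter cone on its narrow end, 38 mm high. Outside: 39.2 mm diameter at the foot, widening to 54.8 mm at 26 mm height, then a straight collar of 54.8 mm (grip here). Through bore: 25.2 mm at the foot to 48 mm at the top. Origin: foot centre, z up its axis. Seated loosely, its foot is 12 to 14 mm above the black cone's foot.
- cone_small: Small yellow cone: stiff hollow filter cone on its narrow end, 38 mm high. Outside: 32.4 mm diameter at the foot, widening to 48 mm at 26 mm height, then a straight collar of 48 mm (grip here). Through bore: 18.4 mm at the foot to 41.2 mm at the top. Origin: foot centre, z up its axis. Seated loosely, its foot is 12 to 14 mm above the blue cone's foot.
- cone_spare: Green cone, smallest of the set, not needed now: stiff hollow filter cone on its narrow end, 38 mm high. Outside: 25.6 mm diameter at the foot, widening to 41.2 mm at 26 mm height, then a straight collar of 41.2 mm (grip here). Through bore: 11.6 mm at the foot to 34.4 mm at the top. Origin: foot centre, z up its axis. Stays where it is.
- funnel: White porcelain Buechner funnel, 121 mm high, upright in the rack, its origin (stem's lower end, centre; z up) 17 mm above the bench. Diameters: stem 12 mm up to 46 mm height; taper from 24 mm (at 50) to 43 mm (at 82); round cup 58 mm (91 to 118), 61 mm bead at the top; grip it round the cup. Seated in the yellow cone, its origin is 41 mm below the yellow cone's foot.
- flask: Clear glass suction flask, 125 mm high, 108 mm wide at the foot, held fast in a dark steel ring (132 mm) on the bench: it does not move. Hose side arm at 102 mm height, reaching 79 mm along its own x. Open mouth on top: rim 76 mm outside, bore 58 mm at the rim narrowing evenly to 37 mm at 35 mm depth. Origin: centre of the foot, on the bench; z up.
- rack: Black funnel rack, a fixed bridge 80 mm high, top plate 80 mm (its x) by 110 mm (its y), with one hole in the middle in which the funnel hangs. Origin: on the bench under the hole; z up.
- stoppered: Amber glass flask of the same form, loose, closed with a red stopper (its top 140 mm high, 64 mm diameter). Stays where it is. Origin: centre of the foot, on the bench.
Not all that is in view belongs to the job. Several things have the shape of the funnel; the one meant has the colours described above.

How it is judged (in metres and radians):
On the way, in this order (a step that is already met when the one before it is completed fails the run):
1. the large black cone sits in the clear flask's mouth, let go (horizontal distance between cone_large and flask below 0.006 m and z of cone_large in the frame of flask between 0.099 and 0.112 m and angle between cone_large's own z axis and vertical below 0.15 rad and contact force between the fingers and cone_large below 0.05 N), for 0.2 s.
2. the medium blue cone sits in the black cone, let go (horizontal distance between cone_medium and cone_large below 0.006 m and z of cone_medium in the frame of cone_large between 0.006 and 0.019 m and angle between cone_medium's own z axis and vertical below 0.15 rad and contact force between the fingers and cone_medium below 0.05 N), for 0.2 s.
3. the small yellow cone sits in the blue cone, let go (horizontal distance between cone_small and cone_medium below 0.006 m and z of cone_small in the frame of cone_medium between 0.006 and 0.019 m and angle between cone_small's own z axis and vertical below 0.15 rad and contact force between the fingers and cone_small below 0.05 N), for 0.2 s.
4. the funnel sits in the yellow cone, let go (horizontal distance between funnel and cone_small below 0.006 m and z of funnel in the frame of cone_small between -0.047 and -0.033 m and angle between funnel's own z axis and vertical below 0.15 rad and contact force between the fingers and funnel below 0.05 N), for 0.2 s.
At the end, for the whole second after the job is handed in: The black cone sits in the clear flask's mouth, the blue cone in the black, the yellow in the blue and the funnel in the yellow, each within 6 mm of centre and about 6 mm of its seated height and upright within 0.15 rad, all released and at rest (all of step 1 and all of step 2 and all of step 3 and all of step 4 and linear speed of each of cone_large, cone_medium, cone_small, funnel below 0.02 m/s); the robot touches nothing.
It fails at once if a cone or the funnel is pressed into its seat (more than 60 N in the tapers, which is a push of about 20 N) (contact force between cone_large and flask above 60 N or contact force between cone_medium and cone_large above 60 N or contact force between cone_small and cone_medium above 60 N or contact force between funnel and cone_small above 60 N).
It fails at once if a cone or the funnel is dropped (falls free at more than 0.6 m/s) ((contact force between the fingers and cone_large below 0.05 N and linear speed of cone_large above 0.6 m/s) or (contact force between the fingers and cone_medium below 0.05 N and linear speed of cone_medium above 0.6 m/s) or (contact force between the fingers and cone_small below 0.05 N and linear speed of cone_small above 0.6 m/s) or (contact force between the fingers and funnel below 0.05 N and linear speed of funnel above 0.6 m/s)).
It fails at once if the green cone or the stoppered flask is moved more than 20 mm (distance of any of cone_spare, stoppered from where it was at the start of the episode above 0.02 m).
It also fails if it takes over 107 s, if anything falls off the work surface, if the arm or the gripper's body presses on something with over 40 N, if the wrist force passes 120 N, or if a joint passes its speed limit or range.

ROBOT

A 6-joint arm with a two-finger parallel gripper is mounted at the origin on the work surface. World frame = base frame: x ahead of the robot, y to its left, z up, the work surface at z = 0. Lengths are in mm, angles in rad, forces in N, time in s.
With the tool pointing down it reaches from about 325 to 775 mm from the base axis. Payload 9.3 kg.
Tool frame: the origin (TCP) lies between the finger pads; the fingertips stand 14 mm ahead of it and the grasp point (between the pads) lies 5 mm behind it; z points along the fingers, y is the line along which they close (so a half turn about z gives the same grasp; the last joint's range is limited). The gripper opens to 85 mm and grips with 20 to 120 N. Pads are 22 mm wide; open, the fingers measure 114 mm over their backs; the gripper's body (76 mm by 85 mm) begins 54 mm behind the grasp point. The pads swing forward as they close: fully open they stand 13 mm farther back than shut.
Start: joints at [-1.328, 0.259, 0.021, 1.334, 0, 1.418], TCP at [212.044, -507.478, 245.279] pointing down, gripper open.
Joint ranges: [-3.04, 3.04], [-0.91, 1.82], [-1.04, 1.36], [-1.92, 1.95], [-1.52, 1.45], [-3.14, 3.14]. Speed limits (rad/s): [2.22, 2.22, 2.79, 3.14, 3.14, 3.14].

INTERFACE

Orientations are given as a unit quaternion [x, y, z, w].
In Python, from plant import * gives the robot as it stands. The module is installed in compiled form; this text tells all that it offers.
- The arm moves only by the tool move_arm, never from a script. Its argument "deltas" is a list that holds one entry, the list of rows, each a list of 5 numbers: the opening, from 0 (shut) to 1 (fully open), then the shift along the tool's x, y, z each as a share of 0.25 m, from -1 to 1, then the turn about the tool's z as a share of 90 degrees, from -1 to 1. A call has 1 to 12 rows; each row shifts and turns the commanded pose from where the row before left it, along the tool's axes as they then stand; what a row does not reach is not made up. A row lasts 1/8 s, in which the tool goes at most 62.5 mm and 10.7 degrees, less where a joint would pass 70% of its speed; a pose out of reach is approached as far as the arm can. A call with a number of a shift or a turn outside -1 to 1 is refused whole. A call with a gripper value outside its range is refused whole. The fingers move at their own pace and stop on an object; "grip_force" is the grip in N (left out, the last holds). Time passes only in rows, so rows that do not move let the fingers close. It gives the time, the measured TCP pose, the force, the opening and the grip force at its end, in the units of the state.
- observe(): the state, without advancing time (a new reading comes with each control period).
- read_camera(name): name is "scene" or "side" or "wrist"; returns a dict with "frame" (420x560x3 uint8, blue, green, red), "vfov" (degrees; the focal length in pixels is half the picture's height over the tangent of half this angle, whatever the lens; pixels are square), "cx", "cy" (the principal point, pixels), "world_to_cam" (4x4, takes a point from world to camera coordinates); the wrist camera has in their place "tool_from_camera" (4x4, takes a point from camera to tool coordinates, whose origin is the TCP and whose axes are the flange's). Camera axes: x right, y up, looking along -z (the intrinsics and any distortion apply to the point x, -y, -z); pixel columns grow to the right and rows downward; lengths in mm; the calibration is good to about 2 mm. The wrist camera is an equidistant fisheye: a pixel r from the principal point sees the ray r / f radians off the axis. A picture is of the moment at which its call begins: read the wrist's pose just before it. There is no depth.
- hand_in(): hands the job in; it is judged then, once.
Trained networks look in a picture, given as the dict that the camera call returned (one of the last four; its "shot" number tells which), for a name from the list of things; names that differ only in an ending like _2 or _b are one class to them, and where a whole thing is asked for, a point or a joint stands for the part that bears it (a point fixed in the world has none). Each returns a list of dicts, best first, with "conf" (0 to 1); they miss things now and then, are a little off and sometimes report something else, mostly with a low value. They report only what shows in the picture. A call takes as long as a camera call. They do not tell look-alikes from the thing itself.
- recognise(picture, label): "bbox" ([centre column, centre row, width, height] in pixels, round what is visible of it).
The state is a dict: "clock": time; "q": joint angles; "dq": joint speeds; "tau": joint torques, N m; "ee_pos": TCP position; "tool_rot": TCP orientation; "force": force on the tool from outside, world axes, zero at the start; "torque": the same for the moment, N m; "width": opening from 0.0 (shut) to 1.0 (fully open); "grip_force": force on a finger pad.
Only numpy, scipy, OpenCV 4.12 (cv2) and the standard library are available. Lean on these libraries where they do the work, as an engineer would, in place of code of your own. Each camera call takes 0.05 s, during which the arm holds its last target. There are 200 camera calls.

## Working session

There is one attempt and no reset: what is moved stays moved. The work goes in short steps, Python scripts to look and compute and a tool call to move; the robot and the scene stay as the last step left them, time stands still between calls to the robot, and variables do not carry over. Pictures are saved under pics/ and viewed, at most 17 in all, crops included, and the job is handed in when it is done.

Besides the shell and the picture viewer there is one more tool, called as a command line: name --argument value ..., lists and objects as JSON in quotes. move_arm: Moves the arm, as the interface text tells. Shift numbers are shares of 0.25 m and turn numbers shares of 90 degrees, none past 1 either way. Its arguments: {"type":"object","properties":{"deltas":{"type":"array","items":{"type":"array","items":{"type":"array","items":{"type":"number","minimum":-1,"maximum":1}}}},"grip_force":{"type":"number"}},"required":["deltas"]}

```bash
mkdir -p pics; cat > h.py <<'E'
from plant import *
import numpy as np, cv2
from scipy.spatial.transform import Rotation as R
def ray(p,u,v):
    f=210/np.tan(np.radians(p["vfov"])/2)
    M=np.linalg.inv(np.array(p["world_to_cam"]))
    d=M[:3,:3]@np.array([(u-p["cx"])/f,-(v-p["cy"])/f,-1]); return M[:3,3],d/np.linalg.norm(d)
def atz(p,u,v,z):
    o,d=ray(p,u,v); return o+d*(z-o[2])/d[2]
def proj(p,X):
    f=210/np.tan(np.radians(p["vfov"])/2)
    c=(np.array(p["world_to_cam"])@np.append(X,1)); return p["cx"]+f*c[0]/-c[2], p["cy"]+f*c[1]/c[2]
E
python3 - <<'E'
from h import *
s=observe();print(s["clock"],s["ee_pos"],s["tool_rot"],s["width"])
for n in ("scene","side"):
    p=read_camera(n);cv2.imwrite(f"pics/{n}0.png",p["frame"]);print(n,p["vfov"],p["cx"],p["cy"],np.linalg.inv(p["world_to_cam"]).round(3).tolist(),[k for k in p])
    for l in "cone_large cone_medium cone_small cone_spare funnel flask rack stoppered".split():
        print(l,[(np.round(r["bbox"],1).tolist(),round(r["conf"],2)) for r in recognise(p,l)])
print(observe()["clock"])
E
```

```text
0.0 [ 211.98800345 -507.22156942  244.65622983] [ 9.80480058e-01  1.96617383e-01 -3.52620616e-05 -6.77764330e-04] 1.0005193511342427
scene 51.09270403354662 281.9487318750544 203.25446130984804 [[0.338, -0.543, 0.768, 1249.909], [0.941, 0.174, -0.291, -338.876], [0.024, 0.821, 0.57, 567.822], [0.0, 0.0, 0.0, 1.0]] ['frame', 'vfov', 'cx', 'cy', 'world_to_cam', 'shot']
cone_large [([399.9, 171.8, 25.7, 25.5], 0.65)]
cone_medium [([272.9, 196.5, 23.9, 24.8], 0.65)]
cone_small []
cone_spare []
funnel [([187.7, 198.6, 27.3, 45.3], 0.93), ([206.8, 229.1, 34.5, 67.4], 0.89), ([133.2, 219.8, 37.9, 61.6], 0.89), ([118.8, 275.4, 46.2, 65.0], 0.74)]
flask [([341.9, 219.9, 77.2, 83.6], 0.84)]
rack [([213.8, 252.7, 75.3, 75.9], 0.83)]
stoppered [([425.0, 195.1, 56.7, 77.1], 0.86)]
side 57.565223628112015 275.2226660401713 211.4792849773587 [[-0.967, 0.187, -0.174, 421.458], [-0.254, -0.757, 0.602, 448.134], [-0.019, 0.627, 0.779, 730.004], [0.0, 0.0, 0.0, 1.0]] ['frame', 'vfov', 'cx', 'cy', 'world_to_cam', 'shot']
cone_large [([288.0, 378.0, 38.2, 36.0], 0.64)]
cone_medium [([314.6, 227.6, 21.1, 28.7], 0.96)]
cone_small [([344.9, 181.4, 15.4, 21.9], 0.6)]
cone_spare [([299.1, 289.4, 18.7, 24.1], 0.68)]
funnel [([312.5, 118.2, 27.2, 28.9], 0.95), ([261.8, 108.8, 22.2, 32.8], 0.85), ([314.0, 155.8, 26.6, 42.2], 0.72), ([266.6, 139.7, 24.4, 28.9], 0.64)]
flask [([232.1, 237.5, 70.9, 74.3], 0.8)]
rack [([268.6, 162.4, 49.3, 53.7], 0.55)]
stoppered [([194.0, 321.4, 70.8, 82.6], 0.81)]
0.9
```

View pictures.

View pics/scene0.png

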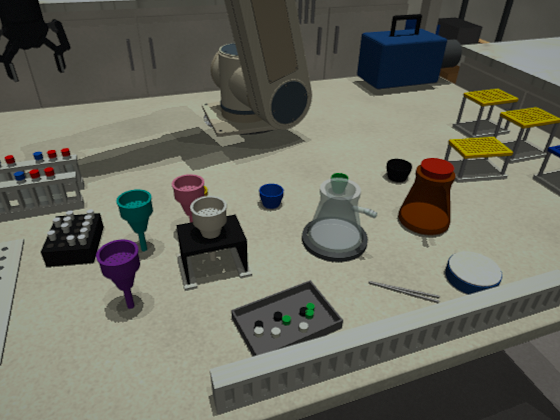

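View pics/side0.png

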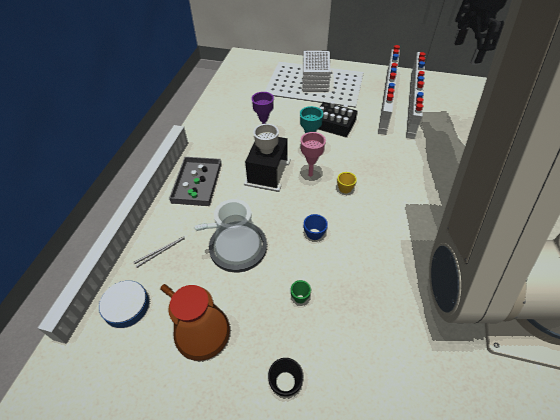

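```bash
cat >> h.py <<'E'
from scipy.optimize import least_squares
def circ(r,z,n=48):
    t=np.linspace(0,2*np.pi,n,endpoint=False); return np.c_[r*np.cos(t),r*np.sin(t),0*t+z]
def cone(rf,rt): return np.vstack([circ(rf,0),circ(rt,26),circ(rt,38)])
MODEL=dict(cone_large=cone(23,30.8),cone_medium=cone(19.6,27.4),cone_small=cone(16.2,24),cone_spare=cone(12.8,20.6),
 funnel=np.vstack([circ(30.5,138),circ(29,108)]),flask=np.vstack([circ(66,0),circ(66,8),circ(38,125)]),stoppered=np.vstack([circ(54,0),circ(32,140)]))
def pb(p,M,xy):
    q=np.array([proj(p,m+[xy[0],xy[1],0]) for m in M]);a=q.min(0);b=q.max(0);return np.r_[a,b]
def fit(obs,M,x0,keep=(0,1,2,3)):
    "obs: list of (picture,[u0,v0,u1,v1])"
    k=list(keep)
    g=lambda x:np.concatenate([(pb(p,M,x)-b)[k] for p,b in obs])
    s=least_squares(g,x0,loss="soft_l1");return s.x,g(s.x)
def cbox(p,win,f):
    "bbox of largest blob of mask f(hsv) in window u0,v0,u1,v1"
    u0,v0,u1,v1=win;h=cv2.cvtColor(p["frame"][v0:v1,u0:u1],cv2.COLOR_BGR2HSV).astype(int)
    n,l,st,c=cv2.connectedComponentsWithStats(f(h).astype(np.uint8))
    i=1+np.argmax(st[1:,4]);x,y,w,hh,a=st[i];return np.array([u0+x-.5,v0+y-.5,u0+x+w-.5,v0+y+hh-.5]),a
hue=lambda a,b,s=120,v=30:(lambda h:(h[...,0]>=a)&(h[...,0]<=b)&(h[...,1]>s)&(h[...,2]>v))
E
python3 - <<'E'
from h import *
a=read_camera("scene");b=read_camera("side")
W={"cone_large":((380,152,418,190),(262,352,310,402),lambda h:h[...,2]<60),
"cone_medium":((250,178,295,215),(295,208,335,245),hue(100,130)),
"cone_small":(None,(328,165,362,200),hue(18,35)),
"cone_spare":(None,(282,272,318,310),hue(45,85)),
"funnel":((185,190,232,240),(250,122,282,152),lambda h:(h[...,2]>95)&(h[...,1]<60)),}
for n,(w0,w1,f) in W.items():
    o=[]
    for p,w in((a,w0),(b,w1)):
        if w: bb,ar=cbox(p,w,f);o.append((p,bb));print(bb,ar)
    x0=atz(o[-1][0],(o[-1][1][0]+o[-1][1][2])/2,(o[-1][1][1]+o[-1][1][3])/2,20 if n!="funnel" else 125)[:2]
    for oo in ([o,[o[0]],[o[1]]] if len(o)>1 else [o]):
        x,r=fit(oo,MODEL[n],x0,(0,1,2) if n=="funnel" else (0,1,2,3));print(n,x.round(1),r.round(1))
for n,b0,b1 in (("flask",[341.9,219.9,77.2,83.6],[232.1,237.5,70.9,74.3]),("stoppered",[425,195.1,56.7,77.1],[194,321.4,70.8,82.6])):
    o=[(p,np.array([c[0]-c[2]/2,c[1]-c[3]/2,c[0]+c[2]/2,c[1]+c[3]/2])) for p,c in((a,b0),(b,b1))]
    x,r=fit(o,MODEL[n],[500,0],(1,3));print(n,x.round(1),r.round(1))
s=observe();Rt=R.from_quat(s["tool_rot"]).as_matrix()
for p in(a,b):
  for z in(14,1,-5):
    print([np.round(proj(p,s["ee_pos"]+Rt@np.array([0,y,z])),0).tolist() for y in(-57,-42.5,42.5,57)])
c=np.hstack([cv2.resize(a["frame"][0:90,0:90],None,fx=4.4,fy=4.4),cv2.resize(b["frame"][0:90,440:530],None,fx=4.4,fy=4.4)])
cv2.imwrite("pics/g0.png",c)
w=read_camera("wrist");cv2.imwrite("pics/w0.png",w["frame"]);print(w["vfov"],w["cx"],w["cy"],np.round(w["tool_from_camera"],3).tolist())
E
```

```text
[385.5 158.5 411.5 182.5] 501
[267.5 357.5 302.5 396.5] 764
cone_large [467.  260.9] [-0.3  0.1  0.   0.3 -0.4 -0.   0.3  0.2]
cone_large [466.3 261.8] [-0.2 -0.1  0.2  0.1]
cone_large [467.  260.7] [-0.3 -0.1  0.3  0.1]
[258.5 183.5 282.5 208.5] 473
[303.5 213.5 326.5 239.5] 439
cone_medium [479.6 -75.5] [-0.6 -0.1  0.2  0.7 -0.7  0.2  0.8  0.4]
cone_medium [478.5 -74.6] [-0.4 -0.4  0.4  0.3]
cone_medium [479.8 -76.4] [-0.7 -0.1  0.7  0.1]
[336.5 171.5 355.5 192.5] 320
cone_small [ 431.5 -232.7] [-0.5 -0.5  0.5  0.4]
[290.5 279.5 310.5 302.5] 332
cone_spare [476.6  91.8] [-0.4 -0.3  0.4  0.2]
[189.5 189.5 231.5 216.5] 613
[249.5 121.5 281.5 149.5] 502
funnel [ 631.2 -237.7] [ 1.3  3.5 -4.6  5.8  3.3 -0.7]
funnel [ 621.3 -233.1] [ 2.9  0.1 -3.4]
funnel [ 640.3 -248.1] [ 3.4  0.1 -3.3]
flask [640.9  10.4] [-0.4  0.3  0.2 -0.2]
stoppered [629.8 208.3] [-1.3  0.8  3.3 -2.1]
[[67.0, 77.0], [60.0, 78.0], [19.0, 87.0], [11.0, 89.0]]
[[65.0, 71.0], [59.0, 73.0], [17.0, 81.0], [9.0, 82.0]]
[[65.0, 69.0], [58.0, 70.0], [16.0, 78.0], [8.0, 80.0]]
[[474.0, 71.0], [471.0, 68.0], [455.0, 50.0], [453.0, 47.0]]
[[476.0, 66.0], [473.0, 63.0], [457.0, 44.0], [454.0, 42.0]]
[[477.0, 64.0], [474.0, 60.0], [458.0, 42.0], [455.0, 39.0]]
65.70646984690485 277.82005618701663 210.2608458476903 [[0.0, 0.952, 0.307, 77.713], [1.0, -0.0, 0.001, 0.141], [0.001, 0.307, -0.952, -128.809], [0.0, 0.0, 0.0, 1.0]]
```

View pics/g0.png

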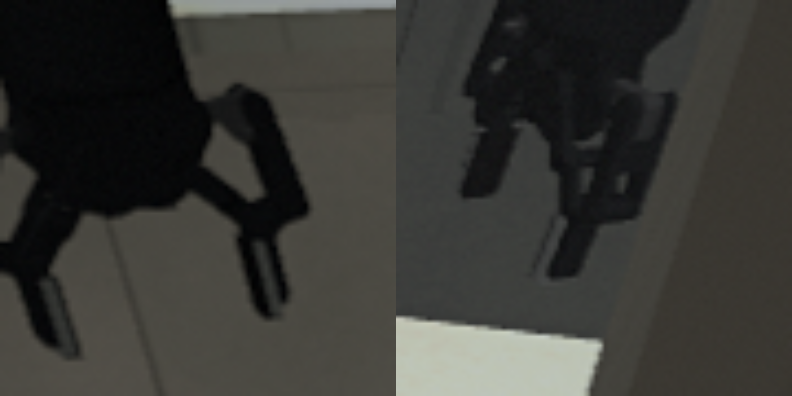

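move_arm --deltas '[[[1,0,0,0,-0.117],[1,0,0,0,-0.117],[1,0,0,0,-0.117],[1,0,0,0,-0.117],[1,0,0,0,-0.117],[1,0,0,0,-0.117],[1,0,0,0,-0.117],[1,0,0,0,-0.117],[1,0,0,0,-0.117],[1,0,0,0,-0.117],[1,0,0,0,-0.117],[1,0,0,0,-0.117]]]' --grip_force 25

```text
clock: 2.55
ee_pos: [212.0, -507.5, 245.3]
tool_rot: [0.264, 0.965, 0.0, -0.0]
force: [0.8, 0.3, 1.2]
width: 1.008
grip_force: 0.0
```

move_arm --deltas '[[[1,0,0,0,-0.117],[1,0,0,0,-0.117],[1,0,0,0,-0.11],[1,0,0,0,0]]]'

```text
clock: 3.05
ee_pos: [212.0, -507.5, 245.3]
tool_rot: [0.001, 1.0, -0.0, -0.0]
force: [-0.4, 0.2, 0.3]
width: 1.0
grip_force: 0.0
```

move_arm --deltas '[[[1,-0.1,0.19,0,0],[1,-0.1,0.19,0,0],[1,-0.1,0.19,0,0],[1,-0.1,0.19,0,0],[1,-0.1,0.19,0,0],[1,-0.1,0.19,0,0],[1,-0.1,0.19,0,0],[1,-0.1,0.19,0,0],[1,-0.1,0.19,0,0],[1,-0.1,0.19,0,0],[1,0,0.19,0,0],[1,0,0.19,0,0]]]'

```text
clock: 4.55
ee_pos: [462.1, 64.2, 245.2]
tool_rot: [0.002, 1.0, 0.0, -0.0]
force: [0.0, 0.0, 0.6]
width: 1.001
grip_force: 0.0
```

move_arm --deltas '[[[1,0,0.19,0,0],[1,-0.02,0.19,0,0],[1,0,0.19,0.1,0],[1,0,0.19,0.1,0],[1,0,0.03,0,0],[1,0,0,0,0]]]'

```text
clock: 5.3
ee_pos: [467.1, 260.3, 195.4]
tool_rot: [0.001, 1.0, -0.0, -0.0]
force: [0.3, 0.6, -0.8]
width: 1.001
grip_force: 0.0
```

```bash
cat >> h.py <<'E'
def wpose():
    s=observe();T=np.eye(4);T[:3,:3]=R.from_quat(s["tool_rot"]).as_matrix();T[:3,3]=s["ee_pos"];return T
def wrist(name=None):
    T=wpose();p=read_camera("wrist");p["M"]=T@np.array(p["tool_from_camera"])
    if name: cv2.imwrite(f"pics/{name}.png",p["frame"])
    return p
def wf(p): return 210/np.tan(np.radians(p["vfov"])/2)
def watz(p,u,v,z):
    a=np.array([u-p["cx"],v-p["cy"]]);r=np.linalg.norm(a);th=r/wf(p);a=a/max(r,1e-9)
    d=p["M"][:3,:3]@np.array([a[0]*np.sin(th),-a[1]*np.sin(th),-np.cos(th)]);o=p["M"][:3,3]
    return o+d*(z-o[2])/d[2]
def wproj(p,X):
    c=np.linalg.inv(p["M"])@np.append(X,1);th=np.arctan2(np.hypot(c[0],c[1]),-c[2]);a=np.array([c[0],-c[1]]);a/=np.linalg.norm(a)
    return np.array([p["cx"],p["cy"]])+a*wf(p)*th
E
python3 - <<'E'
from h import *
p=wrist("w1");print(observe()["ee_pos"])
X=np.array([467,261,38.]);print(wproj(p,X))
for r in recognise(p,"cone_large")[:2]: print(r, watz(p,r["bbox"][0],r["bbox"][1],25).round(1))
E
```

```text
[467.2994461  259.686328   195.79901725]
[278.9842421  196.91239019]
{'bbox': [278.8, 195.3, 65.8, 69.6], 'conf': 0.61} [469.  260.9  25. ]
```

View pics/w1.png

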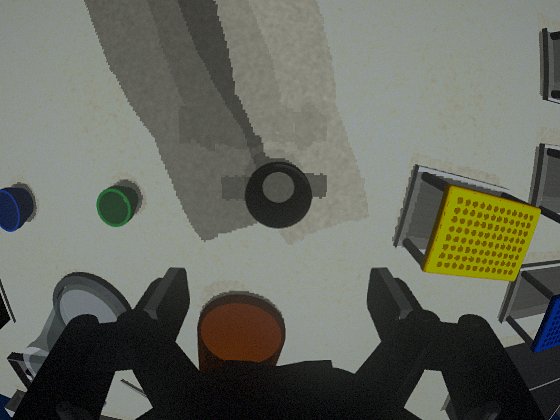

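move_arm --deltas '[[[1,0,0.003,0.16,0],[1,0,0,0.16,0],[1,0,0,0.16,0],[1,0,0,0.1,0],[1,0,0,0.057,0],[1,0,0,0,0],[0.6,0,0,0,0],[0.6,0,0,0,0],[0.6,0,0,0,0],[0.6,0,0,0,0],[0.6,0,0,0,0]]]' --grip_force 25

```text
clock: 6.78
ee_pos: [467.9, 261.3, 37.4]
tool_rot: [-0.0, 1.0, 0.001, 0.001]
force: [-1.0, 0.7, 6.4]
width: 0.708
grip_force: 26.0
```

move_arm --deltas '[[[0.6,0,0,-0.03,0],[0.6,0,0,-0.1,0],[0.6,0,0,-0.2,0],[0.6,0,0,-0.2,0],[0.6,0,0,-0.2,0],[0.6,-0.1,-0.14,-0.05,0],[0.6,-0.1,-0.14,0,0],[0.6,-0.1,-0.14,0,0],[0.6,-0.1,-0.14,0,0],[0.6,-0.1,-0.14,0,0],[0.6,-0.1,-0.14,0,0],[0.6,-0.09,-0.14,0,0]]]'

```text
clock: 8.28
ee_pos: [640.1, 14.5, 231.5]
tool_rot: [0.0, 1.0, -0.0, 0.0]
force: [0.3, -0.5, -0.7]
width: 0.703
grip_force: 27.6
```

```bash
python3 - <<'E'
from h import *
s=observe();print(s["ee_pos"],s["width"],s["grip_force"])
p=wrist("w2")
print([ (r["conf"],r["bbox"],watz(p,*r["bbox"][:2],60).round(1)) for r in recognise(p,"flask")])
print(wproj(p,np.array([641,10,125.])),wproj(p,np.array([641,10,0.])))
a=read_camera("scene");b=read_camera("side")
o=[]
for c in (a,b): 
    r=recognise(c,"flask"); print([(x["conf"],np.round(x["bbox"],1)) for x in r])
cv2.imwrite("pics/f1.png",np.hstack([cv2.resize(a["frame"][130:270,280:410],None,fx=3,fy=3),cv2.resize(b["frame"][170:310,170:300],None,fx=3,fy=3)]))
# overlay expected circles
for n,c,(v,u) in(("a",a,(130,280)),("b",b,(170,170))):
    print(n,[ (np.array(proj(c,np.array([641,10,z])))-[u,v]).round(1)*3 for z in (0,125)])
E
```

```text
[640.05999858  14.51228525 231.53774832] 0.7033148785190938 27.60736615397036
[(0.89, [272.8, 195.2, 118.3, 147.4], array([642.2,   9.4,  60. ]))]
[272.31598597 215.81792551] [274.09433944 180.41225449]
[(0.7, array([338.6, 221.9,  77.9,  84.5]))]
[(0.87, array([230.9, 234.8,  69.2,  72.9])), (0.34, array([265.4, 140.2,  23.8,  29.7]))]
a [array([165.6, 330. ]), array([184.5, 174.9])]
b [array([201.3, 236.1]), array([183.3, 134.1])]
```

View pics/f1.png

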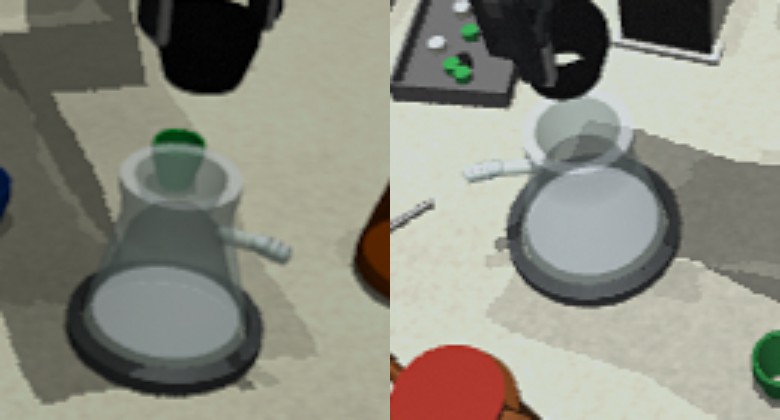

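View pics/w2.png

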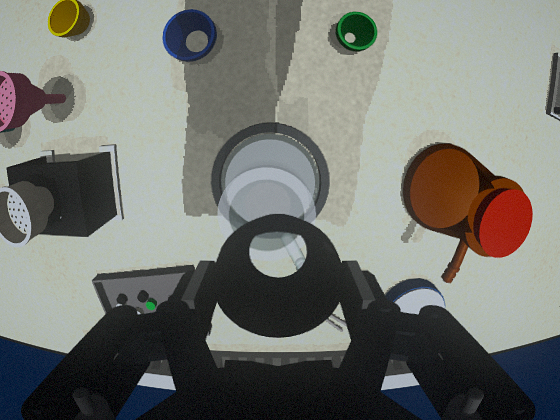

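```bash
python3 - <<'E'
from h import *
a=read_camera("scene");b=read_camera("side");p=wrist()
for n,c,w in(("scene",a,(295,205,375,265)),("side",b,(200,210,272,275)),("wrist",p,(205,115,335,235))):
    u0,v0,u1,v1=w;g=cv2.cvtColor(c["frame"][v0:v1,u0:u1],cv2.COLOR_BGR2GRAY)
    m=(g<85).astype(np.uint8)
    k,l,st,_=cv2.connectedComponentsWithStats(m);i=1+np.argmax(st[1:,4])
    pts=cv2.convexHull(np.argwhere(l==i)[:,::-1].astype(np.int32))[:,0]+[u0,v0]
    print(n,st[i], st[i][:2]+[u0,v0], st[i][:2]+[u0,v0]+st[i][2:4])
    for z in(0,8):
        P=np.array([(watz(c,*q,z) if n=="wrist" else atz(c,*q,z))[:2] for q in pts])
        s=least_squares(lambda x:np.hypot(*(P-x[:2]).T)-x[2],[641,10,66],loss="soft_l1",f_scale=1.0)
        print(z,s.x.round(1),np.round(np.abs(s.fun).mean(),1))
    cv2.imwrite(f"pics/r_{n}.png",cv2.resize((l==i).astype(np.uint8)*255,None,fx=2,fy=2))
E
python3 -c "
import cv2,numpy as np
I=[cv2.imread('pics/r_%s.png'%n) for n in('scene','side','wrist')]
H=max(i.shape[0] for i in I)
cv2.imwrite('pics/r.png',np.hstack([cv2.copyMakeBorder(i,0,H-i.shape[0],0,10,0,value=(0,0,99)) for i in I]))"
```

```text
scene [   6    0   67   57 1355] [301 205] [368 262]
0 [634.4  10.1  69.4] 6.2
8 [643.1   5.1  68.4] 6.1
side [  9  12  58  50 506] [209 222] [267 272]
0 [641.8   1.   67.5] 1.0
8 [639.4   5.9  66.8] 1.0
wrist [   4    8  118   95 2085] [209 123] [327 218]
0 [642.9   4.7  67.5] 0.2
8 [641.   5.  66.] 0.2
```

View pics/r.png

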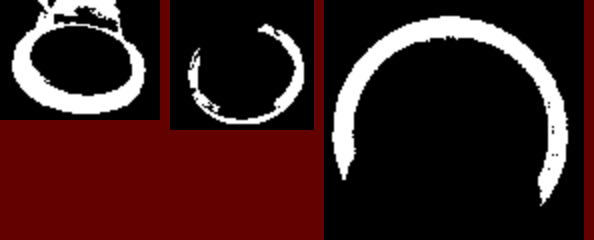

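move_arm --deltas '[[[0.6,0,-0.038,0,0],[0.6,0,0,0.1,0],[0.6,0,0,0.12,0],[0.6,0,0,0.07,0],[0.6,0,0,0.03,0],[0.6,0,0,0.016,0],[0.6,0,0,0,0],[0.6,0,0,0,0]]]'

```text
clock: 9.72
ee_pos: [640.4, 5.9, 148.1]
tool_rot: [0.0, 1.0, -0.0, 0.001]
force: [4.6, -2.1, 3.1]
width: 0.705
grip_force: 27.9
```

```bash
python3 - <<'E'
from h import *
s=observe();print(s["ee_pos"],s["force"],s["width"])
a=read_camera("scene");b=read_camera("side")
cv2.imwrite("pics/f2.png",np.hstack([cv2.resize(a["frame"][120:260,280:410],None,fx=3,fy=3),cv2.resize(b["frame"][170:310,170:300],None,fx=3,fy=3)]))
E
```

```text
[640.4459454    5.89086421 148.08899157] [ 4.60468911 -2.07774968  3.11933309] 0.7054949772962362
```

View pics/f2.png

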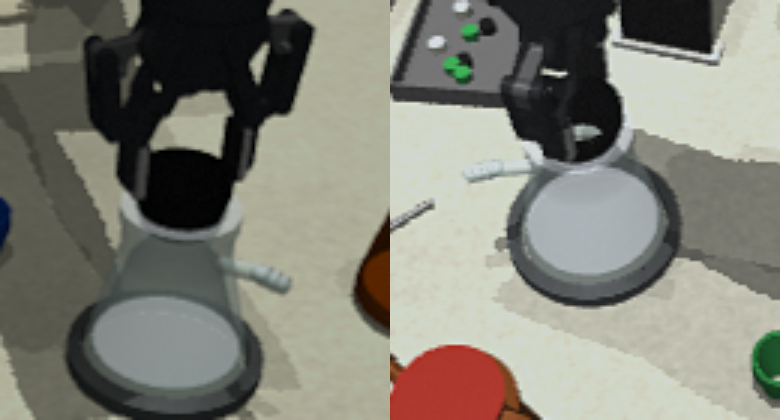

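move_arm --deltas '[[[0.6,-0.007,-0.003,0,0],[0.6,0,0,0,0],[0.6,0,0,0,0]]]'

```text
clock: 10.2
ee_pos: [641.1, 5.6, 146.9]
tool_rot: [-0.0, 1.0, 0.0, -0.0]
force: [0.8, -0.2, 0.4]
width: 0.704
grip_force: 27.7
```

move_arm --deltas '[[[0.6,-0.003,-0.001,0.006,0],[0.6,0,0,0,0],[0.6,0,0,0,0]]]'

```text
clock: 10.58
ee_pos: [641.9, 5.3, 145.3]
tool_rot: [0.0, 1.0, 0.0, -0.0]
force: [-0.1, 0.5, -1.4]
width: 0.702
grip_force: 27.6
```

move_arm --deltas '[[[0.6,0,0,0.005,0],[0.6,0,0,0,0],[0.6,0,0,0,0]]]'

```text
clock: 10.95
ee_pos: [642.1, 5.3, 144.3]
tool_rot: [0.0, 1.0, 0.0, 0.0]
force: [-0.1, -0.9, -0.0]
width: 0.707
grip_force: 27.6
```

move_arm --deltas '[[[0.6,0,0,0.006,0],[0.6,0,0,0,0],[0.6,0,0,0,0]]]'

```text
clock: 11.32
ee_pos: [642.2, 5.4, 142.9]
tool_rot: [-0.0, 1.0, 0.0, 0.0]
force: [0.3, 1.5, 0.5]
width: 0.705
grip_force: 27.8
```

move_arm --deltas '[[[0.73,0,0,0,0],[0.76,0,0,0,0],[0.8,0,0,0,0],[1,0,0,0,0],[1,0,0,0,0],[1,0,0,-0.05,0],[1,0,0,-0.15,0],[1,0,0,-0.2,0],[1,0,0,0,0]]]'

```text
clock: 12.45
ee_pos: [643.5, 5.1, 248.0]
tool_rot: [0.0, 1.0, -0.0, 0.004]
force: [0.1, -0.0, -0.3]
width: 0.999
grip_force: 0.0
```

```bash
python3 - <<'E'
from h import *
s=observe();print(s["ee_pos"],s["force"],s["width"])
p=wrist();b=read_camera("side")
cv2.imwrite("pics/f3.png",np.hstack([cv2.resize(p["frame"][120:330,180:380],(400,420)),cv2.resize(b["frame"][170:310,170:300],(390,420))]))
# black cone top circle fit in wrist at z=144
c=p["frame"];g=cv2.cvtColor(c,cv2.COLOR_BGR2GRAY)
print(wproj(p,np.array([642,5.3,144.])),[wproj(p,np.array([642+30.8*i,5.3+30.8*j,144.])).round(0) for i,j in((1,0),(-1,0),(0,1),(0,-1))])
E
```

```text
[643.47441102   5.12236589 248.03423699] [ 0.12539448 -0.00834042 -0.27100835] 0.9993174005594425
[278.5806851  212.82155657] [array([279., 250.]), array([279., 173.]), array([319., 213.]), array([238., 213.])]
```

View pics/f3.png

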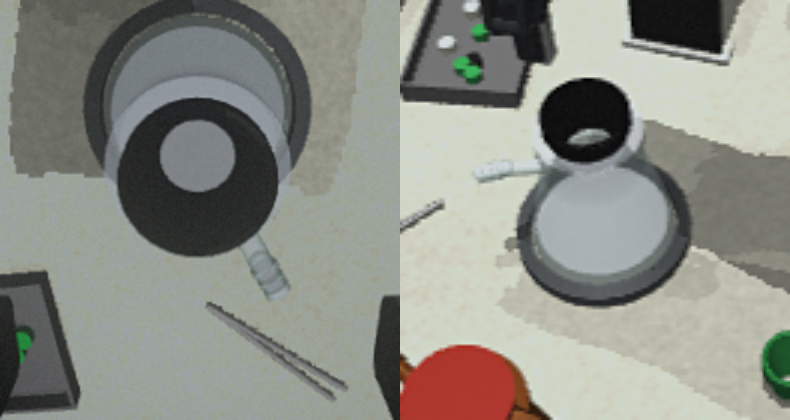

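```bash
cat >> h.py <<'E'
def topfit(p,win,mask,z,r,x0,isw=True):
    "circle fit of blob hull at height z"
    u0,v0,u1,v1=win;h=cv2.cvtColor(p["frame"][v0:v1,u0:u1],cv2.COLOR_BGR2HSV).astype(int)
    k,l,st,_=cv2.connectedComponentsWithStats(mask(h).astype(np.uint8));i=1+np.argmax(st[1:,4])
    pts=cv2.convexHull(np.argwhere(l==i)[:,::-1].astype(np.int32))[:,0]+[u0,v0]
    P=np.array([(watz if isw else atz)(p,*q,z)[:2] for q in pts])
    s=least_squares(lambda x:np.hypot(*(P-x[:2]).T)-x[2],[*x0,r],loss="soft_l1",f_scale=.5)
    return s.x.round(1),np.abs(s.fun).mean().round(2),st[i]
E
python3 - <<'E'
from h import *
p=wrist();b=read_camera("side");a=read_camera("scene")
for z in(141,144,147): print(topfit(p,(225,155,335,265),lambda h:h[...,2]<75,z,31,(641,5)))
for n,c,w in(("side",b,(212,190,255,227)),("scene",a,(315,165,370,200))):
    bb,ar=cbox(c,w,lambda h:h[...,2]<70);print(n,bb,ar,[pb(c,np.vstack([circ(30.8,144),circ(30.8,132)]),xy).round(1) for xy in((641,5),)])
E
```

```text
(array([640.7,   5.2,  31.2]), np.float64(0.41), array([  13,   18,   82,   80, 4008], dtype=int32))
(array([639.7,   5.2,  30.7]), np.float64(0.4), array([  13,   18,   82,   80, 4008], dtype=int32))
(array([638.7,   5.2,  30.3]), np.float64(0.39), array([  13,   18,   82,   80, 4008], dtype=int32))
side [216.5 195.5 246.5 223.5] 620 [array([215.4, 195.3, 246.8, 222.9])]
scene [324.5 171.5 357.5 196.5] 684 [array([322.9, 171.6, 356.9, 194.8])]
```

move_arm --deltas '[[[1,0.164,-0.08,0,0],[1,0.164,-0.08,0,0],[1,0.164,-0.08,0,0],[1,0.162,-0.08,0.2,0],[1,0,0,0,0]]]'

```text
clock: 13.32
ee_pos: [475.3, -72.6, 191.8]
tool_rot: [0.001, 1.0, 0.002, -0.005]
force: [-0.1, -0.2, 0.9]
width: 1.005
grip_force: 0.0
```

```bash
python3 - <<'E'
from h import *
s=observe();print(s["ee_pos"],s["tool_rot"])
p=wrist();u,v=wproj(p,np.array([479.5,-75.5,38]));print(u,v)
u,v=int(u),int(v)
print(topfit(p,(u-60,v-60,u+60,v+60),hue(95,135,90,25),38,27.4,(479,-75)))
E
```

```text
[475.29548027 -72.62461434 191.80488996] [ 0.00100057  0.999984    0.00164941 -0.00531724]
274.41514281917796 204.2573286315167
(array([479.1, -75.5,  27.3]), np.float64(0.32), array([  31,   30,   59,   59, 1519], dtype=int32))
```

move_arm --deltas '[[[1,-0.016,-0.012,0.16,0],[1,0,0,0.16,0],[1,0,0,0.16,0],[1,0,0,0.08,0],[1,0,0,0.05,0],[1,0,0,0,0],[1,0,0,0,0]]]'

```text
clock: 14.25
ee_pos: [486.4, -76.5, 44.8]
tool_rot: [-0.0, 1.0, -0.0, 0.001]
force: [-0.1, 0.5, -0.4]
width: 0.996
grip_force: 0.0
```

move_arm --deltas '[[[1,0.028,0.004,0.023,0],[1,0,0,0,0],[0.5,0,0,0,0],[0.5,0,0,0,0],[0.5,0,0,0,0],[0.5,0,0,0,0],[0.5,0,0,0,0]]]'

```text
clock: 15.12
ee_pos: [478.8, -75.4, 38.5]
tool_rot: [0.0, 1.0, -0.0, 0.0]
force: [-0.6, 0.1, 4.9]
width: 0.63
grip_force: 25.4
```

move_arm --deltas '[[[0.5,0,0,-0.03,0],[0.5,0,0,-0.1,0],[0.5,0,0,-0.2,0],[0.5,0,0,-0.2,0],[0.5,-0.05,0.02,-0.176,0],[0.5,-0.15,0.075,0,0],[0.5,-0.15,0.075,0,0],[0.5,-0.15,0.075,0,0],[0.5,-0.1,0.05,0,0],[0.5,-0.044,0.027,0,0],[0.5,0,0,0,0],[0.5,0,0,0,0]]]'

```text
clock: 16.62
ee_pos: [638.7, 4.8, 214.9]
tool_rot: [0.0, 1.0, -0.0, -0.0]
force: [-0.9, -0.5, -1.0]
width: 0.627
grip_force: 26.8
```

```bash
python3 - <<'E'
from h import *
s=observe();print(s["ee_pos"],s["width"],s["force"])
p=wrist("w4")
print(topfit(p,(200,150,360,330),hue(95,135,90,25),s["ee_pos"][2],27.4,(640,5)))
E
```

```text
[638.70279482   4.7899762  214.90859312] 0.6266791791829615 [-0.89682959 -0.51447867 -0.98105633]
(array([637.4,   4.5,  27.9]), np.float64(0.97), array([  21,   74,  115,  106, 8378], dtype=int32))
```

move_arm --deltas '[[[0.5,-0.006,0.002,0.05,0],[0.5,0,0,0.08,0],[0.5,0,0,0.05,0],[0.5,0,0,0.022,0],[0.5,0,0,0.01,0],[0.5,0,0,0,0],[0.5,0,0,0,0]]]'

```text
clock: 17.55
ee_pos: [641.2, 5.7, 162.1]
tool_rot: [0.0, 1.0, -0.0, 0.0]
force: [0.2, 0.4, -0.4]
width: 0.625
grip_force: 26.8
```

move_arm --deltas '[[[0.5,0,0,0.008,0],[0.5,0,0,0,0],[0.5,0,0,0,0]]]'

```text
clock: 17.92
ee_pos: [640.9, 5.6, 159.8]
tool_rot: [0.0, 1.0, -0.0, -0.0]
force: [-2.2, -1.4, 1.7]
width: 0.624
grip_force: 27.0
```

move_arm --deltas '[[[0.5,0,0,0.006,0],[0.5,0,0,0,0],[0.5,0,0,0,0]]]'

```text
clock: 18.3
ee_pos: [640.6, 5.6, 158.3]
tool_rot: [0.0, 1.0, -0.0, -0.0]
force: [-4.5, -1.3, 4.8]
width: 0.624
grip_force: 27.2
```

move_arm --deltas '[[[0.5,0.005,-0.001,0,0],[0.5,0,0,0,0],[0.5,0,0,0,0]]]'

```text
clock: 18.68
ee_pos: [639.9, 5.5, 158.0]
tool_rot: [0.0, 1.0, 0.0, 0.0]
force: [-0.1, 0.7, 0.1]
width: 0.626
grip_force: 26.8
```

move_arm --deltas '[[[0.65,0,0,0,0],[0.68,0,0,0,0],[0.72,0,0,0,0],[0.8,0,0,0,0],[1,0,0,0,0],[1,0,0,-0.05,0],[1,0,0,-0.15,0],[1,0,0,-0.16,0],[1,0,0,0,0],[1,0,0,0,0]]]'

```text
clock: 19.92
ee_pos: [639.6, 5.5, 248.2]
tool_rot: [0.0, 1.0, -0.0, 0.0]
force: [-0.2, 0.8, -1.1]
width: 0.998
grip_force: 0.0
```

```bash
python3 - <<'E'
from h import *
s=observe();print(s["ee_pos"],s["force"],s["width"])
p=wrist();b=read_camera("side");a=read_camera("scene")
for z in(155,157,159): print(topfit(p,(205,135,350,290),hue(95,135,90,25),z,27.4,(641,5)))
f=hue(95,135,90,25)
for n,c,w in(("side",b,(205,180,260,235)),("scene",a,(310,150,375,205))):
    bb,ar=cbox(c,w,f);print(n,bb,ar,[pb(c,np.vstack([circ(27.4,157),circ(27.4,145)]),xy).round(1) for xy in((640,5),)])
# pink position
bb,ar=cbox(b,(295,125,330,185),hue(150,179,50,60));print("pink",bb,ar,atz(b,312,173,5).round(0))
print([(np.round(r["bbox"],1).tolist(),round(r["conf"],2)) for r in recognise(b,"funnel")])
q=recognise(p,"rack");print(q)
cv2.imwrite("pics/f5.png",np.hstack([cv2.resize(p["frame"][120:330,180:380],(400,420)),cv2.resize(b["frame"][100:310,200:400],(400,420))]))
E
```

```text
[639.64219069   5.48179859 248.20477844] [-0.19273679  0.78838868 -1.0504918 ] 0.9979120772504803
(array([640.3,   5.3,  27.5]), np.float64(0.45), array([  36,   48,   74,   73, 2293], dtype=int32))
(array([639.6,   5.3,  27.2]), np.float64(0.44), array([  36,   48,   74,   73, 2293], dtype=int32))
(array([638.9,   5.3,  27. ]), np.float64(0.44), array([  36,   48,   74,   73, 2293], dtype=int32))
side [216.5 192.5 244.5 218.5] 561 [array([216.7, 192.3, 245. , 217.5])]
scene [326.5 166.5 356.5 188.5] 521 [array([325. , 166.3, 355.6, 187.4])]
pink [300.5 131.5 325.5 176.5] 646 [ 522. -262.    5.]
[([267.6, 139.1, 27.3, 28.2], 0.96), ([314.5, 153.4, 26.3, 43.5], 0.93), ([261.6, 108.0, 22.0, 35.1], 0.91), ([311.7, 118.9, 23.4, 27.6], 0.65)]
[{'bbox': [77.2, 186.9, 111.6, 88.7], 'conf': 0.85}]
```

View pics/f5.png

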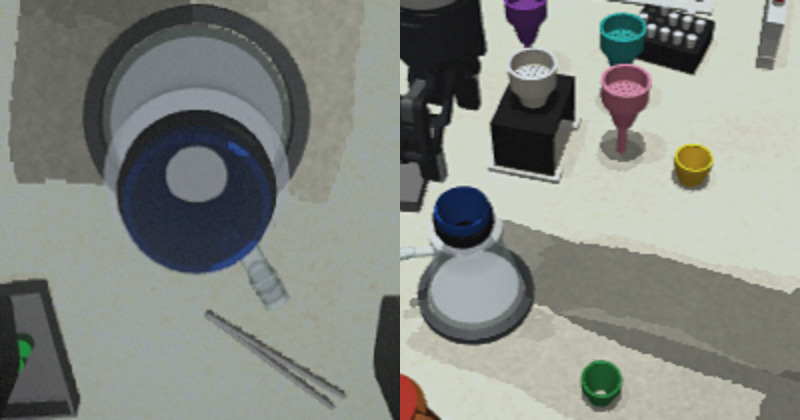

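move_arm --deltas '[[[1,0.1,-0.12,0,0],[1,0.15,-0.17,0,0],[1,0.15,-0.17,0,0],[1,0.15,-0.17,0,0],[1,0.15,-0.17,0,0],[1,0.132,-0.153,0.1,0],[1,0,0,0.13,0],[1,0,0,0,0],[1,0,0,0,0]]]'

```text
clock: 21.3
ee_pos: [432.3, -232.7, 191.5]
tool_rot: [-0.0, 1.0, -0.0, 0.0]
force: [0.5, -0.0, -0.4]
width: 1.002
grip_force: 0.0
```

```bash
python3 - <<'E'
from h import *
s=observe();print(s["ee_pos"],s["tool_rot"])
p=wrist("w6");u,v=wproj(p,np.array([431.5,-232.7,38]));print(u,v)
u,v=int(u),int(v)
print(topfit(p,(u-55,v-55,u+55,v+55),hue(15,38,110,40),38,24,(431,-232)))
E
```

```text
[ 432.28104192 -232.69275268  191.5370497 ] [-3.06096112e-04  9.99999908e-01 -1.62047682e-04  2.52314363e-04]
278.18220144221584 197.1876134834638
(array([ 430.1, -232.3,   24.2]), np.float64(0.34), array([  30,   27,   53,   53, 1936], dtype=int32))
```

View pics/w6.png

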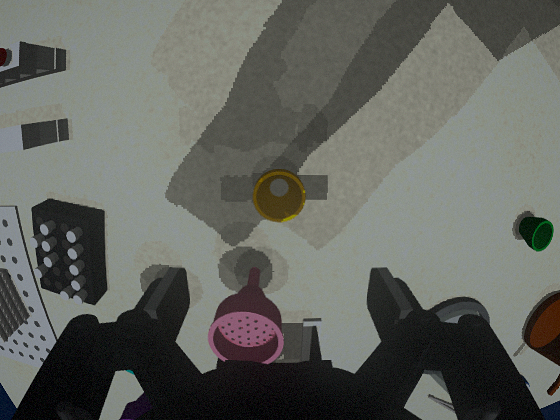

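move_arm --deltas '[[[1,0.006,0.001,0.14,0],[1,0,0,0.16,0],[1,0,0,0.16,0],[1,0,0,0.09,0],[1,0,0,0.054,0],[1,0,0,0,0],[1,0,0,0,0],[1,0,0,0,0]]]'

```text
clock: 22.35
ee_pos: [430.7, -232.9, 40.6]
tool_rot: [-0.0, 1.0, -0.001, 0.001]
force: [-0.8, 0.7, -0.5]
width: 1.001
grip_force: 0.0
```

move_arm --deltas '[[[0.4,0,0,0,0],[0.4,0,0,0,0],[0.4,0,0,0,0],[0.4,0,0,0,0],[0.4,0,0,0,0],[0.4,0,0,0,0]]]'

```text
clock: 23.1
ee_pos: [430.5, -232.8, 40.0]
tool_rot: [0.0, 1.0, -0.0, 0.0]
force: [-0.3, -0.5, 5.4]
width: 0.547
grip_force: 25.2
```

move_arm --deltas '[[[0.4,0,0,-0.03,0],[0.4,0,0,-0.1,0],[0.4,0,0,-0.2,0],[0.4,0,0,-0.2,0],[0.4,0,0,-0.2,0],[0.4,-0.1,0.113,-0.03,0],[0.4,-0.15,0.17,0,0],[0.4,-0.15,0.17,0,0],[0.4,-0.15,0.17,0,0],[0.4,-0.15,0.17,0,0],[0.4,-0.1,0.12,0,0],[0.4,-0.038,0.04,0,0]]]'

```text
clock: 24.6
ee_pos: [640.4, 7.8, 229.1]
tool_rot: [-0.001, 1.0, 0.0, -0.001]
force: [-0.2, -0.9, -0.7]
width: 0.543
grip_force: 26.0
```

move_arm --deltas '[[[0.4,0,0,0,0],[0.4,0,0,0,0],[0.4,0,0,0,0]]]'

```text
clock: 24.98
ee_pos: [639.2, 4.6, 230.1]
tool_rot: [0.001, 1.0, -0.0, 0.0]
force: [1.3, -0.2, -1.3]
width: 0.545
grip_force: 26.0
```

```bash
python3 - <<'E'
from h import *
s=observe();print(s["ee_pos"],s["width"],s["force"])
p=wrist("w7")
print(topfit(p,(200,150,360,330),hue(15,38,110,40),s["ee_pos"][2]-2,24,(640,5)))
E
```

```text
[639.20436744   4.64039146 230.09479736] 0.5454041250347407 [ 1.340785   -0.18390965 -1.28635824]
(array([637.7,   4.9,  25.2]), np.float64(0.86), array([  28,   78,  100,   99, 7157], dtype=int32))
```

move_arm --deltas '[[[0.4,-0.003,0.003,0.05,0],[0.4,0,0,0.08,0],[0.4,0,0,0.05,0],[0.4,0,0,0.022,0],[0.4,0,0,0.01,0],[0.4,0,0,0,0],[0.4,0,0,0,0]]]'

```text
clock: 25.9
ee_pos: [640.7, 6.5, 177.2]
tool_rot: [0.0, 1.0, -0.0, 0.0]
force: [0.6, 0.9, 0.2]
width: 0.546
grip_force: 26.0
```

move_arm --deltas '[[[0.4,0,0,0.008,0],[0.4,0,0,0,0],[0.4,0,0,0,0]]]'

```text
clock: 26.28
ee_pos: [640.5, 6.4, 174.6]
tool_rot: [0.0, 1.0, -0.0, -0.0]
force: [-0.0, -0.5, -0.8]
width: 0.542
grip_force: 26.0
```

move_arm --deltas '[[[0.4,0.002,-0.003,0.006,0],[0.4,0,0,0,0],[0.4,0,0,0,0]]]'

```text
clock: 26.65
ee_pos: [640.0, 5.7, 173.1]
tool_rot: [0.0, 1.0, 0.0, -0.0]
force: [0.3, 0.6, 0.3]
width: 0.547
grip_force: 26.0
```

move_arm --deltas '[[[0.57,0,0,0.002,0],[0.6,0,0,0,0],[0.64,0,0,0,0],[0.7,0,0,0,0],[0.8,0,0,0,0],[1,0,0,0,0],[1,0,0,-0.05,0],[1,0,0,-0.15,0],[1,0,0,-0.2,0],[1,0,0,-0.05,0],[1,0,0,0,0],[1,0,0,0,0]]]'

```text
clock: 28.15
ee_pos: [639.6, 5.8, 283.8]
tool_rot: [0.0, 1.0, 0.0, -0.001]
force: [-0.2, 0.4, -0.6]
width: 0.996
grip_force: 0.0
```

```bash
python3 - <<'E'
from h import *
s=observe();print(s["ee_pos"],s["force"],s["width"])
p=wrist("w8");b=read_camera("side");a=read_camera("scene")
f=hue(15,38,110,40)
for z in(168,170,172): print(topfit(p,(225,145,335,275),f,z,24,(641,5)))
for n,c,w in(("side",b,(205,170,260,235)),("scene",a,(310,140,375,205))):
    bb,ar=cbox(c,w,f);print(n,bb,ar,[pb(c,np.vstack([circ(24,170),circ(24,158)]),xy).round(1) for xy in((640,5),)])
# funnel in wrist: rack
print(recognise(p,"rack"));print(recognise(p,"funnel"))
c2=cv2.resize(a["frame"][190:300,160:260],(400,440));c3=cv2.resize(b["frame"][110:210,220:320],(400,440))
cv2.imwrite("pics/f6.png",np.hstack([c2,c3]))
E
```

```text
[639.61467736   5.75011439 283.81783743] [-0.18308515  0.36396984 -0.55831213] 0.9960902837222871
(array([640. ,   5.3,  24.2]), np.float64(0.41), array([  23,   36,   60,   60, 2429], dtype=int32))
(array([639.4,   5.3,  24. ]), np.float64(0.41), array([  23,   36,   60,   60, 2429], dtype=int32))
(array([638.7,   5.3,  23.8]), np.float64(0.41), array([  23,   36,   60,   60, 2429], dtype=int32))
side [217.5 189.5 242.5 212.5] 449 [array([217.5, 189.3, 242.8, 212. ])]
scene [328.5 161.5 355.5 181.5] 428 [array([327.5, 161.1, 354.6, 180.3])]
[{'bbox': [92.2, 180.9, 104.9, 81.4], 'conf': 0.8}]
[{'bbox': [53.6, 98.2, 77.8, 56.1], 'conf': 0.89}, {'bbox': [17.4, 231.5, 33.9, 44.0], 'conf': 0.74}, {'bbox': [58.2, 200.6, 56.1, 63.2], 'conf': 0.64}, {'bbox': [15.5, 130.9, 29.7, 42.3], 'conf': 0.55}]
```

View pics/f6.png

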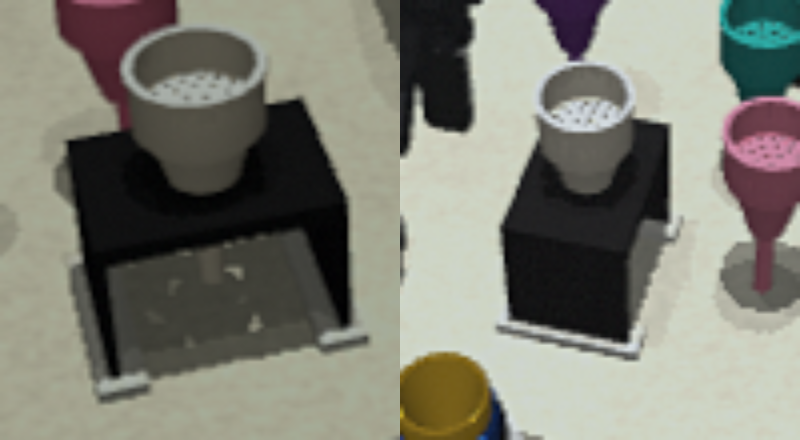

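```bash
python3 - <<'E'
from h import *
b=read_camera("side");a=read_camera("scene")
A=np.array([189.8,196.8,226.6,0]);B=np.array([253.8,124,279,0])
for o in([(a,A),(b,B)],[(a,A)],[(b,B)]):
    print(fit(o,circ(30.5,138),[630,-220],(0,1,2)))
E
```

```text
(array([ 636.96248083, -240.18782673]), array([ 0.09692494, -1.86645883, -0.30056375, -0.54874629, -0.23565404,
       -0.22832224]))
(array([ 642.80237281, -241.2492063 ]), array([ 0.08046514,  0.01020057, -0.08167298]))
(array([ 635.82768314, -239.57234006]), array([-0.16855094, -0.0111639 ,  0.16806405]))
```

move_arm --deltas '[[[1,0.01,-0.1,0,0],[1,0,-0.2,0,0],[1,0,-0.2,0,0],[1,0,-0.2,0,0],[1,0,-0.18,0,0],[1,0,-0.102,0,0],[1,0,0,0,0],[1,0,0,0,0],[1,0,0,0,0]]]'

```text
clock: 29.62
ee_pos: [637.7, -238.4, 285.5]
tool_rot: [-0.001, 1.0, 0.0, 0.0]
force: [-0.4, 1.0, 0.9]
width: 1.003
grip_force: 0.0
```

```bash
python3 - <<'E'
from h import *
s=observe();print(s["ee_pos"],s["tool_rot"])
p=wrist("w9");print([(np.round(r["bbox"],1).tolist(),round(r["conf"],2)) for r in recognise(p,"funnel")])
for x,y in((637,-240),(642,-240)): print(wproj(p,np.array([x,y,138.])),[wproj(p,np.array([x+30.5*i,y+30.5*j,138.])).round(0) for i,j in((1,0),(-1,0),(0,1),(0,-1))])
print(topfit(p,(215,140,345,285),lambda h:(h[...,2]>75)&(h[...,1]<70),138,30.5,(638,-240)))
cv2.imwrite("pics/f7.png",cv2.resize(p["frame"][120:320,180:380],(600,600)))
E
```

```text
[ 637.71886189 -238.41794966  285.49648543] [-7.42078436e-04  9.99999707e-01  1.33586163e-05  1.87318500e-04]
[([257.1, 75.5, 66.9, 67.1], 0.79), ([155.4, 110.4, 61.6, 63.9], 0.77), ([275.4, 200.6, 70.2, 72.8], 0.65), ([136.9, 238.7, 64.2, 63.9], 0.63)]
[276.34606581 199.09757376] [array([276., 231.]), array([276., 165.]), array([311., 199.]), array([242., 199.])]
[276.34496705 204.52114236] [array([276., 236.]), array([276., 171.]), array([311., 205.]), array([242., 204.])]
(array([ 658. , -237. ,   92.3]), np.float64(0.08), array([    0,     0,   130,   145, 12831], dtype=int32))
```

View pics/f7.png

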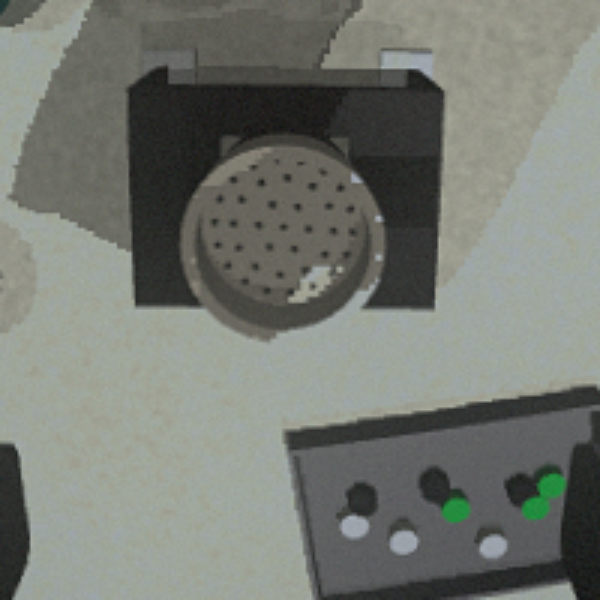

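move_arm --deltas '[[[1,0,-0.01,0.14,0],[1,0,0,0.18,0],[1,0,0,0.18,0],[1,0,0,0.1,0],[1,0,0,0.06,0],[1,0,0,0.026,0],[1,0,0,0,0],[1,0,0,0,0],[1,0,0,0,0]]]'

```text
clock: 30.85
ee_pos: [637.8, -242.5, 114.5]
tool_rot: [0.0, 1.0, -0.0, 0.001]
force: [0.1, -0.1, -0.3]
width: 1.0
grip_force: 0.0
```

move_arm --deltas '[[[0.5,0,0,0,0],[0.5,0,0,0,0],[0.5,0,0,0,0],[0.5,0,0,0,0],[0.5,0,0,0,0],[0.5,0,0,0,0]]]' --grip_force 30

```text
clock: 31.6
ee_pos: [637.6, -242.2, 113.9]
tool_rot: [-0.0, 1.0, 0.0, 0.0]
force: [-0.9, 2.0, 5.2]
width: 0.66
grip_force: 31.8
```

move_arm --deltas '[[[0.5,0,0,-0.03,0],[0.5,0,0,-0.1,0],[0.5,0,0,-0.15,0],[0.5,0,0,-0.15,0],[0.5,0,0,-0.15,0],[0.5,0,0,-0.1,0],[0.5,0,0,-0.03,0],[0.5,0,0,0,0],[0.5,0,0,0,0]]]'

```text
clock: 32.72
ee_pos: [637.2, -242.3, 289.6]
tool_rot: [0.0, 1.0, 0.0, -0.001]
force: [-0.7, -0.3, -2.8]
width: 0.657
grip_force: 32.9
```

move_arm --deltas '[[[0.5,-0.008,0.07,0,0],[0.5,0,0.12,0,0],[0.5,0,0.16,0,0],[0.5,0,0.16,0,0],[0.5,0,0.16,0,0],[0.5,0,0.14,0,0],[0.5,0,0.1,0,0],[0.5,0,0.06,0,0],[0.5,0,0.021,0,0],[0.5,0,0,0,0],[0.5,0,0,0,0],[0.5,0,0,0,0]]]'

```text
clock: 34.22
ee_pos: [639.6, 4.7, 291.1]
tool_rot: [0.001, 1.0, -0.0, -0.0]
force: [-0.9, -0.1, -0.9]
width: 0.659
grip_force: 32.9
```

```bash
python3 - <<'E'
from h import *
s=observe();print(s["ee_pos"],s["width"],s["grip_force"],s["force"])
p=wrist();b=read_camera("side");a=read_camera("scene")
z=s["ee_pos"][2]
for n,c in(("side",b),("scene",a)):
    print(n,[np.round(proj(c,np.array([640,5.3,h])),1) for h in(z-97,z-97+46)],"cone top",np.round(proj(c,np.array([640,5.3,170])),1))
print("wrist",wproj(p,np.array([640,5.3,z+24])),wproj(p,np.array([640,5.3,170])))
c1=cv2.resize(a["frame"][90:230,290:390],(400,560));c2=cv2.resize(b["frame"][80:220,180:280],(400,560))
cv2.imwrite("pics/f8.png",np.hstack([c1,c2]))
E
```

```text
[639.55810152   4.67887597 291.07371498] 0.6594595880430426 32.93568389082793 [-0.90585977 -0.0942849  -0.91087978]
side [array([228.4, 190.3]), array([225.5, 173.1])] cone top [229.8 198.6]
scene [array([342.8, 155.9]), array([345.6, 132.3])] cone top [341.4 167.6]
wrist [280.21007851 320.08263787] [278.96167543 209.46669697]
```

View pics/f8.png

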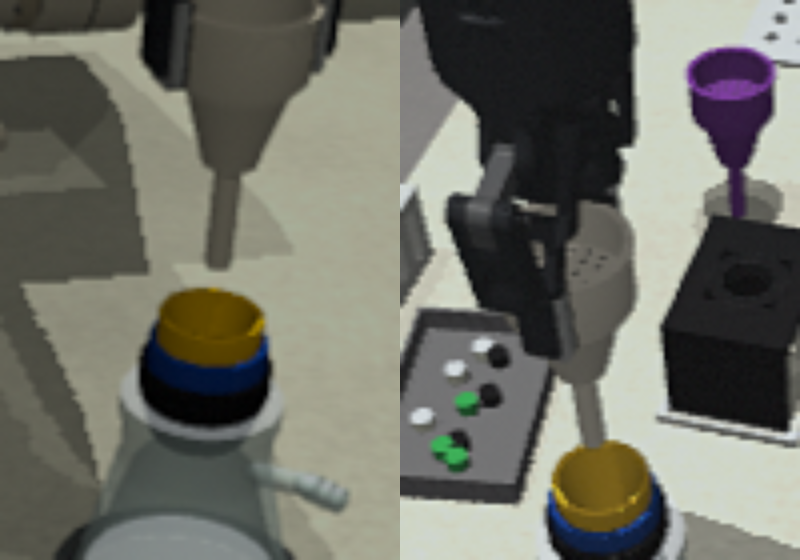

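move_arm --deltas '[[[0.5,0,0.001,0.03,0],[0.5,0,0,0.06,0],[0.5,0,0,0.05,0],[0.5,0,0,0.03,0],[0.5,0,0,0.02,0],[0.5,0,0,0,0],[0.5,0,0,0,0]]]'

```text
clock: 35.25
ee_pos: [639.7, 5.7, 244.1]
tool_rot: [0.0, 1.0, -0.0, 0.0]
force: [0.1, -0.1, -1.1]
width: 0.662
grip_force: 32.9
```

move_arm --deltas '[[[0.5,0,0,0.03,0],[0.5,0,0,0.03,0],[0.5,0,0,0.03,0],[0.5,0,0,0.02,0],[0.5,0,0,0,0],[0.5,0,0,0,0]]]'

```text
clock: 36.0
ee_pos: [639.6, 5.7, 216.4]
tool_rot: [0.0, 1.0, -0.0, 0.0]
force: [-1.0, 1.2, -0.5]
width: 0.662
grip_force: 32.9
```

Free through the bore; continue to about 5 mm above the seat.

move_arm --deltas '[[[0.5,0,-0.001,0.03,0],[0.5,0,0,0.03,0],[0.5,0,0,0.02,0],[0.5,0,0,0.012,0],[0.5,0,0,0,0],[0.5,0,0,0,0]]]'

```text
clock: 36.75
ee_pos: [639.6, 5.4, 193.4]
tool_rot: [0.0, 1.0, -0.0, 0.0]
force: [-0.3, -0.5, -1.3]
width: 0.66
grip_force: 32.9
```

move_arm --deltas '[[[0.5,0,0,0.008,0],[0.5,0,0,0,0],[0.5,0,0,0,0]]]'

```text
clock: 37.12
ee_pos: [639.5, 5.5, 191.2]
tool_rot: [0.0, 1.0, 0.0, 0.0]
force: [-0.1, -0.3, -1.5]
width: 0.656
grip_force: 32.9
```

move_arm --deltas '[[[0.5,0,0,0.006,0],[0.5,0,0,0,0],[0.5,0,0,0,0]]]'

```text
clock: 37.5
ee_pos: [639.5, 5.4, 189.6]
tool_rot: [0.0, 1.0, 0.0, -0.0]
force: [-1.0, 0.4, -0.8]
width: 0.662
grip_force: 32.9
```

move_arm --deltas '[[[0.5,0,0,0.005,0],[0.5,0,0,0,0],[0.5,0,0,0,0]]]'

```text
clock: 37.88
ee_pos: [639.4, 5.4, 188.4]
tool_rot: [0.0, 1.0, -0.0, -0.0]
force: [-2.4, -0.4, -0.4]
width: 0.66
grip_force: 33.0
```

move_arm --deltas '[[[0.5,0.002,0,0.003,0],[0.5,0,0,0,0],[0.5,0,0,0,0]]]'

```text
clock: 38.25
ee_pos: [639.2, 5.4, 188.0]
tool_rot: [0.0, 1.0, -0.0, 0.0]
force: [-1.1, -1.3, 3.5]
width: 0.661
grip_force: 33.4
```

move_arm --deltas '[[[0.68,0,0,0,0],[0.71,0,0,0,0],[0.75,0,0,0,0],[0.82,0,0,0,0],[1,0,0,0,0],[1,0,0,0,0],[1,0,0,0,0],[1,0,0,-0.05,0],[1,0,0,-0.15,0],[1,0,0,-0.2,0],[1,0,0,-0.1,0],[1,0,0,0,0]]]'

```text
clock: 39.75
ee_pos: [639.5, 5.4, 315.7]
tool_rot: [-0.0, 1.0, -0.0, 0.002]
force: [-0.5, -0.7, -0.1]
width: 1.002
grip_force: 0.0
```

```bash
python3 - <<'E'
from h import *
s=observe();print(s["clock"],s["ee_pos"],s["width"],s["force"])
p=wrist();b=read_camera("side");a=read_camera("scene")
for n,c in(("side",b),("scene",a)): print(n,pb(c,np.vstack([circ(30.5,212)]),(640,5.3)).round(1))
c1=cv2.resize(a["frame"][120:240,290:390],(400,480));c2=cv2.resize(b["frame"][150:270,180:280],(400,480))
cv2.imwrite("pics/f9.png",np.hstack([c1,c2]))
E
```

```text
39.75 [639.54392848   5.40438802 315.70894869] 1.0016026747793196 [-0.51508724 -0.71440325 -0.11191761]
side [210.8 172.  243.7 196.2]
scene [326.5 139.  361.4 155.2]
```

View pics/f9.png

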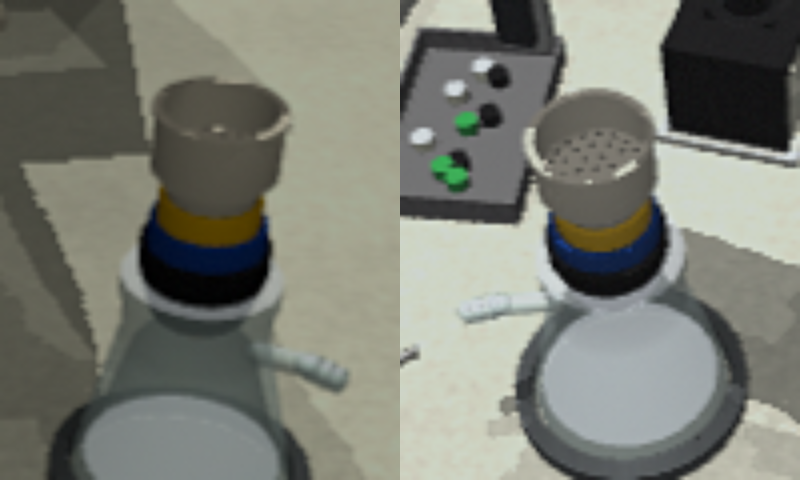

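```bash
python3 -c "
from plant import *
print(hand_in())"
```

```text
the job is handed in; nothing more can be done
None
```

The suction filter is built on the clear flask in order: black, blue and yellow cones, then the white funnel. The last pictures show the stack straight and seated at the expected heights; I handed it in at about 40 s and got no verdict back.

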